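# Slide the loaded ware board past the post into its drying bay

## Task

The ware board with the dark glazed bowl on it goes into the bay of the drying rack: push it along the bench, left end first, at an angle past the front post so that this end tucks in behind the post, then push the right end round until the whole long back edge lies flush against the rack's back rail. Only push the board, never lift it; leave the bowl untouched and standing on the board, do not knock the cup, bowl and tub that stand to the left, and finish clear of everything.

Things in the scene. Friction and masses are not known exactly. Their poses are not given: they have to be found in the camera images.
- rack: Dark wooden drying rack, fixed; one low tier without a floor: boards slide in on the bench top. Origin: on the bench at the middle of the back rail's front face; x points away from the robot into the rail, y to the left along it. Bay: 336 mm long between the cheeks (y -168 to 168 mm), 94 deep (x -94 to 0). Back rail x 0 to 22, y -186 to 186; rails and cheeks are 34 high, posts 63.
- rack_post (a point): Axis of the rack's front post (22 mm across, at x -105, y 113 mm in the rack's frame; so its right side is at y 102), 30 mm above the bench. From it a short front rail, the keeper (x -116 to -94), runs left to the left cheek. The mouth from post to right cheek is 270 mm wide, less than the board's length, so the board has to enter at an angle.
- rack_left_cheek (a point): Inner face of the left cheek at the back rail (y 168 mm, x 0, in the rack's frame), 17 mm above the bench. The cheek is 18 thick and closes the bay's left end from the back rail to the keeper.
- rack_right_nose (a point): Front end of the right cheek (x -59, y -177 mm in the rack's frame; a rounded nose of 9 mm radius), 17 mm above the bench. The cheek spans y -186 to -168 and runs from here to the back rail. Two more posts stand in the back rail at y 165 and -165, their fronts level with its face.
- ware_board: Loose brown wooden board, 300 mm long (its y axis), 80 wide (x), 18 thick, 0.18 to 0.33 kg, flat on the bench before the rack, the dark bowl on it. Origin: centre of its underside. Its +x side is the back edge, +y the left end. It starts roughly parallel to the rack, left end right of the post. Home: origin at x -40 mm in the rack's frame, axes parallel to the rack's.
- board_left_end (a point): Middle of the board's left end face (9 mm above its underside).
- board_right_end (a point): Middle of the board's right end face (9 mm above its underside).
- dark_bowl: Loose dark brown glazed bowl, 72 across the rim, 47 high, 48 across the foot, 0.13 kg, standing near the middle of the board (its rim does not overhang the board's long sides). Origin: centre of its underside.
- bisque_cup: Bystander: loose pinkish unglazed cup, 72 across, 77 high. Origin: centre of its underside.
- green_bowl: Bystander: loose pale green bowl, 84 across, 39 high. Origin: centre of its underside.
- amber_tub: Bystander: loose lidded orange-brown tub, 123 across, 72 high. Origin: centre of its underside.

How it is judged:
By the outcome, as a careful person would: the job done as asked, in the order asked, and still so for the second after the job is handed in, with the robot touching nothing.
It also fails if it takes over 61 s, if anything falls off the work surface, if the arm or the gripper's body presses on something with over 40 N, if the wrist force passes 120 N, or if a joint passes its speed limit or range.

## Robot

A 6-joint arm with a two-finger parallel gripper is mounted at the origin on a cart in front of the work surface, level with it; the furniture and walls round the work are solid. World frame = base frame: x ahead of the robot, y to its left, z up, the work surface at z = 0. Lengths are in m, angles in degrees, forces in N, time in s.
With the tool pointing down it reaches from about 0.35 to 0.975 m from the base axis. Payload 17.4 kg.
Tool frame: the origin (TCP) lies at the very end of the fingers, on their centre line; the grasp point (between the pads) lies 19 mm behind it; z points along the fingers, y is the line along which they close (so a half turn about z gives the same grasp; the last joint's range is limited). The gripper opens to 85 mm and grips with 20 to 120 N. Pads are 22 mm wide; open, the fingers measure 114 mm over their backs; the gripper's body (76 mm by 85 mm) begins 54 mm behind the grasp point. The pads swing forward as they close: fully open they stand 13 mm farther back than shut.
Start: joints at [-2.166, 6.646, 82.598, -0, 90.757, -2.166], TCP at [0.675, -0, 0.231] pointing down, gripper open.
Joint ranges: [-162.19, 162.19], [-47.58, 125.68], [4.15, 143.07], [-65.23, 245.23], [0.69, 171.88], [-170.13, 170.13]. Speed limits (degrees/s): [108.29, 108.29, 127.2, 180, 180, 180].

## Interface

Orientations are given as [roll, pitch, yaw] about the fixed x, y, z axes, in that order (R = Rz(yaw) Ry(pitch) Rx(roll)).
In Python, from bench import state, viewer, sign_off gives the robot as it stands. The module is installed in compiled form; this text tells all that it offers.
- The arm moves only by the tool play_rows, never from a script. Its arguments are lists of equal length, an entry for each row: "dp": the shift along the tool's x, y, z in m, a list of three; "roll": the turn about the tool's z in degrees. A call has 1 to 10 rows; each row shifts and turns the commanded pose from where the row before left it, along the tool's axes as they then stand; what a row does not reach is not made up. A row lasts 1/8 s, in which the tool goes at most 62.5 mm and 10.7 degrees, less where a joint would pass 70% of its speed; a pose out of reach is approached as far as the arm can. A call is refused whole if a number of a shift passes 0.0625 or a number of a turn 10.7, either way. A call with a gripper value outside its range is refused whole. "claw" is the closure, from 0 (fully open) to 1 (shut), set as the call begins (left out, the last holds). The fingers move at their own pace and stop on an object; "grip_force" is the grip in N (left out, the last holds). Time passes only in rows, so rows that do not move let the fingers close. It gives the time, the measured TCP pose, the force, the opening and the grip force at its end, in the units of the state.
- state(): the state, without advancing time (a new reading comes with each control period).
- viewer.camera(name): name is "scene" or "side" or "wrist"; returns a dict with "image" (420x560x3 uint8, blue, green, red), "z_map" (420x560 float32, m along the optical axis (not along the pixel's ray), 0 where there is no reading), "intrinsics" (3x3 intrinsics, pixels), "cam_to_world" (4x4, takes a point from camera to world coordinates); the wrist camera has in their place "T_tool_cam" (4x4, takes a point from camera to tool coordinates, whose origin is the TCP and whose axes are the flange's). Camera axes: x right, y up, looking along -z (the intrinsics and any distortion apply to the point x, -y, -z); pixel columns grow to the right and rows downward; lengths in m; the calibration is good to about 2 mm. The wrist camera is an equidistant fisheye: a pixel r from the principal point sees the ray r / f radians off the axis. A picture is of the moment at which its call begins: read the wrist's pose just before it.
- sign_off(): hands the job in; it is judged then, once.
The state is a dict: "clock": time; "qpos": joint angles; "qvel": joint speeds; "effort": joint torques, N m; "eef_pos": TCP position; "ee_rot": TCP orientation; "ft_force": force on the tool from outside, world axes, zero at the start; "torque": the same for the moment, N m; "width": opening from 0.0 (shut) to 1.0 (fully open); "finger_force": force on a finger pad.
Only numpy, scipy, OpenCV 4.12 (cv2) and the standard library are available. Lean on these libraries where they do the work, as an engineer would, in place of code of your own. Each camera call takes 0.05 s, during which the arm holds its last target. There are 200 camera calls.

## Working session

There is one attempt and no reset: what is moved stays moved. The work goes in short steps, Python scripts to look and compute and a tool call to move; the robot and the scene stay as the last step left them, time stands still between calls to the robot, and variables do not carry over. Pictures are saved under pics/ and viewed, at most 10 in all, crops included, and the job is handed in when it is done.

Besides the shell and the picture viewer there is one more tool, called after "Emit:" as name(argument=value, ...) on one line, values as JSON. play_rows: Moves the arm, as the interface text tells. Its arguments: {"type":"object","properties":{"dp":{"type":"array"},"roll":{"type":"array"},"claw":{"type":"number"},"grip_force":{"type":"number"}},"required":["dp","roll"]}

```bash
mkdir -p pics
cat > h.py <<'E'
import numpy as np, cv2
from bench import state, viewer, sign_off
def cam(n):
    c=viewer.camera(n); return c
def pts(c):
    K=c["intrinsics"];z=c["z_map"];h,w=z.shape
    u,v=np.meshgrid(np.arange(w),np.arange(h))
    P=np.stack([(u-K[0,2])/K[0,0]*z,-(v-K[1,2])/K[1,1]*z,-z,np.ones_like(z)],-1)
    W=P@np.asarray(c["cam_to_world"]).T
    W=W[...,:3]; W[z==0]=np.nan
    return W
E
python3 - <<'E'
from h import *
a=cam("scene");b=cam("side")
for n,c in(("scene",a),("side",b)):
    cv2.imwrite(f"pics/{n}0.png",c["image"]); np.savez(f"{n}0.npz",W=pts(c),im=c["image"],K=c["intrinsics"],T=c["cam_to_world"])
    print(np.round(c["intrinsics"],1).tolist(),np.round(c["cam_to_world"],3).tolist())
print(state())
E
```

```text
[[480.9, 0.0, 279.1], [0.0, 480.9, 204.9], [0.0, 0.0, 1.0]] [[0.765, 0.318, -0.561, -0.14], [-0.644, 0.346, -0.682, -0.766], [-0.023, 0.882, 0.47, 0.675], [0.0, 0.0, 0.0, 1.0]]
[[491.0, 0.0, 278.5], [0.0, 491.0, 205.4], [0.0, 0.0, 1.0]] [[-0.796, 0.31, -0.52, -0.041], [-0.605, -0.371, 0.705, 0.955], [0.026, 0.875, 0.483, 0.633], [0.0, 0.0, 0.0, 1.0]]
{'clock': 0.1, 'qpos': array([-2.16352829e+00,  6.66937860e+00,  8.26330249e+01, -2.04926974e-03,
        9.07577999e+01, -2.16766595e+00]), 'qvel': array([-0.10649483, -0.10004672, -0.08101085, -0.03342364, -0.05935924,
       -0.06163996]), 'effort': array([ 3.27868773e-03, -7.33665347e+01, -6.33786607e+01,  1.28913316e-04,
        5.13536113e-03,  3.94035328e-05]), 'eef_pos': array([6.74811777e-01, 1.43448832e-05, 2.30647526e-01]), 'ee_rot': array([-1.79939762e+02, -2.29474606e-04,  9.00041115e+01]), 'ft_force': array([-0.22345061,  0.10031394, -0.95911794]), 'torque': array([-0.01927954,  0.00880979,  0.0393863 ]), 'finger_force': 0.0, 'width': 0.9969730461379455}
```

View pics/scene0.png

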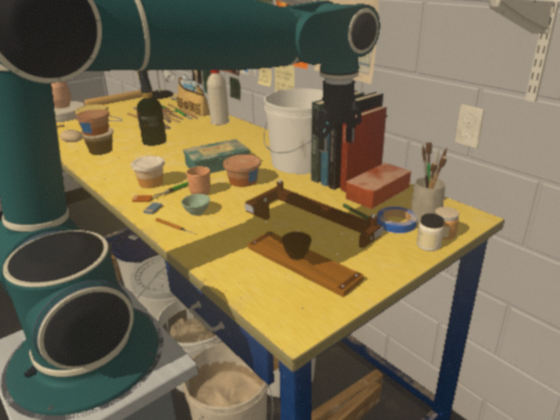

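View pics/side0.png

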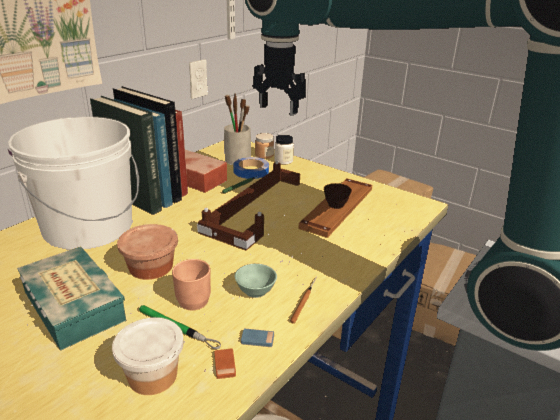

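The scene view shows the rack at about (315,215), with the board at (305,262) and the bowl on it at (296,245). The side view shows the cup (192,284), green bowl (256,280) and tub (150,350) to the left of the rack. Next I'll measure with the depth maps.

Run:
```python
from h import *
cv=[]
x0,x1,y0,y1=0.4,0.95,-0.4,0.45; s=1000
out=[]
for n in("scene","side"):
    d=np.load(n+"0.npz");W=d["W"];im=d["im"]
    m=np.isfinite(W[...,2])&(W[...,2]>-.02)&(W[...,2]<.09)&(W[...,0]>x0)&(W[...,0]<x1)&(W[...,1]>y0)&(W[...,1]<y1)
    P=W[m];C=im[m]
    o=np.argsort(P[:,2]);P=P[o];C=C[o]
    img=np.zeros((550,850,3),np.uint8)
    r=((x1-P[:,0])*s).astype(int);c=((y1-P[:,1])*s).astype(int)
    for k in range(len(P)): cv2.circle(img,(int(c[k]),int(r[k])),1,C[k].tolist(),-1)
    out.append(img[:, ::1])
    hsv=cv2.cvtColor(im,cv2.COLOR_BGR2HSV)
    bm=m&(W[...,2]>.010)&(W[...,2]<.026)
    # plane stats
    pl=m&(hsv[...,0]>20)&(hsv[...,0]<32)&(hsv[...,2]>150)
    print(n,"bench z",np.median(W[pl][:,2]),W[pl][:,2].std())
    for nm,lo,hi in(("board",.012,.026),("rail",.029,.039)):
        mm=(m&(W[...,2]>lo)&(W[...,2]<hi)&(hsv[...,2]<170)).astype(np.uint8)
        nc,L,S,_=cv2.connectedComponentsWithStats(mm)
        for i in range(1,nc):
            if S[i,4]>150:
                Q=W[L==i]; rc=cv2.minAreaRect((Q[:,:2]*1000).astype(np.float32)); print(nm,S[i,4],np.round(Q.mean(0),3),np.round(cv2.boxPoints(rc)).tolist())
cv2.imwrite("pics/top.png",cv2.resize(np.hstack([o[:, 50:800] for o in out]),None,fx=.53,fy=.53)) if 0 else cv2.imwrite("pics/top.png",cv2.resize(np.vstack([o[100:,:] for o in out]),(566,600)))
```

```text
scene bench z -4.4716613453232856e-05 0.005806159273182112
board 438 [0.703 0.096 0.019] [[637.0, 244.0], [724.0, -79.0], [774.0, -66.0], [687.0, 258.0]]
board 198 [0.867 0.04  0.019] [[792.0, 51.0], [902.0, -41.0], [950.0, 17.0], [841.0, 108.0]]
board 569 [ 0.832 -0.09   0.021] [[775.0, -135.0], [883.0, -148.0], [896.0, -37.0], [788.0, -25.0]]
board 2215 [ 0.508 -0.077  0.018] [[451.0, 88.0], [491.0, -212.0], [575.0, -200.0], [535.0, 99.0]]
rail 890 [0.687 0.086 0.033] [[564.0, 252.0], [624.0, -122.0], [760.0, -100.0], [701.0, 274.0]]
rail 176 [0.462 0.348 0.034] [[408.0, 322.0], [482.0, 294.0], [512.0, 374.0], [438.0, 402.0]]
side bench z 0.0019881157982954978 0.005222866855468091
board 273 [ 0.835 -0.061  0.02 ] [[775.0, -107.0], [937.0, -110.0], [939.0, -30.0], [777.0, -27.0]]
board 186 [0.852 0.084 0.019] [[796.0, 40.0], [845.0, 13.0], [900.0, 115.0], [852.0, 141.0]]
board 380 [0.7   0.047 0.019] [[665.0, -101.0], [727.0, -105.0], [745.0, 231.0], [683.0, 234.0]]
board 1267 [ 0.499 -0.019  0.02 ] [[448.0, 92.0], [487.0, -208.0], [568.0, -197.0], [530.0, 102.0]]
board 254 [0.867 0.237 0.019] [[808.0, 166.0], [871.0, 142.0], [924.0, 281.0], [861.0, 304.0]]
board 250 [0.632 0.261 0.019] [[563.0, 257.0], [564.0, 248.0], [705.0, 265.0], [704.0, 274.0]]
rail 1193 [0.668 0.142 0.035] [[562.0, 254.0], [611.0, -121.0], [749.0, -103.0], [701.0, 272.0]]
```

View pics/top.png

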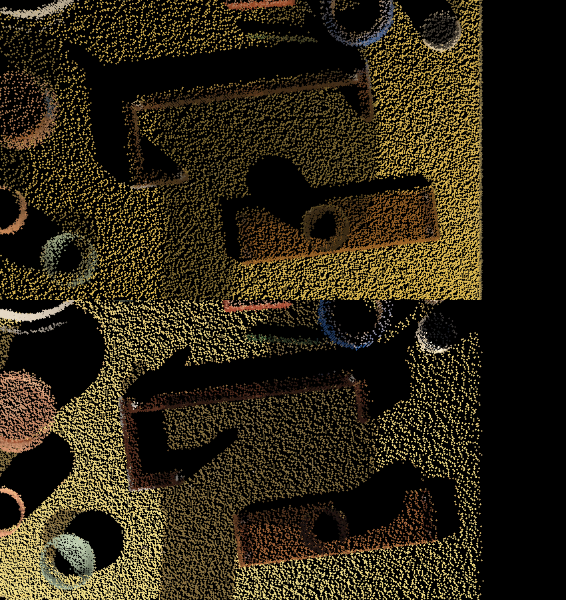

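The top-down maps resolve the rack and board well: the rectangles come out at about 378x139 mm for the rack and 302x83 mm for the board, which matches the given sizes. The bystanders sit well left of the rack. I'll refine these with ray-cast line fits.

```bash
cat >> h.py <<'E'
def plane(c,zp):
    """ray-cast every pixel onto z=zp"""
    K=c["intrinsics"];T=np.asarray(c["cam_to_world"]);h,w=c["z_map"].shape
    u,v=np.meshgrid(np.arange(w),np.arange(h))
    D=np.stack([(u-K[0,2])/K[0,0],-(v-K[1,2])/K[1,1],-np.ones(u.shape)],-1)@T[:3,:3].T
    return (T[:3,3]+D*((zp-T[2,3])/D[...,2])[...,None])[...,:2]
def comp(m,minpx=150):
    n,L,S,_=cv2.connectedComponentsWithStats(m.astype(np.uint8),connectivity=8)
    return [L==i for i in range(1,n) if S[i,4]>minpx]
def board(c,W=None,box=None):
    W=pts(c) if W is None else W
    hsv=cv2.cvtColor(c["image"],cv2.COLOR_BGR2HSV); z=W[...,2]
    m=(abs(z-.0185)<.005)&(W[...,0]>.42)&(W[...,0]<.73)&(W[...,1]>-.26)&(W[...,1]<.27)&((hsv[...,0]<17)|(hsv[...,0]>172))&(hsv[...,1]>90)&(hsv[...,2]>55)
    return m,hsv
E
python3 - <<'E'
from h import *
for n in("scene","side"):
    c=cam(n);W=pts(c);m,hsv=board(c,W);P=plane(c,.018)
    for q in comp(m):
        r=cv2.minAreaRect((P[q]*1000).astype(np.float32)); B=cv2.boxPoints(r)
        print(n,q.sum(),np.round(r[0]),np.round(r[1]),round(r[2],2),B.round().tolist(),np.median(hsv[q],0))
    z=W[...,2]
    # back rail top: strip fit
    k=(abs(z-.034)<.004)&(W[...,0]>.66)&(W[...,0]<.78)&(W[...,1]>-.07)&(W[...,1]<.22)&(hsv[...,2]<140)
    Q=W[k]; p=np.polyfit(Q[:,1],Q[:,0],1)
    for _ in range(4):
        e=Q[:,0]-np.polyval(p,Q[:,1]); Q=Q[abs(e)<.014]; p=np.polyfit(Q[:,1],Q[:,0],1)
    e=Q[:,0]-np.polyval(p,Q[:,1])
    print(" rail yaw",np.degrees(np.arctan(-p[0])),"x@y=.082",np.polyval(p,.082),np.percentile(e,[3,97]),len(Q))
    k=(z>.045)&(z<.07)&(W[...,0]>.54)&(W[...,0]<.76)&(W[...,1]>-.12)&(W[...,1]<.28)
    for q in comp(k,15): print(" post",W[q].mean(0).round(3),W[q].max(0).round(3),W[q].min(0).round(3),q.sum())
    k=(abs(z-.034)<.006)&(W[...,0]>.54)&(W[...,0]<.8)&(W[...,1]>-.13)&(W[...,1]<.3)&(hsv[...,2]<140)
    P=plane(c,.034)
    for q in comp(k,60):
        r=cv2.minAreaRect((P[q]*1000).astype(np.float32));print(" rack",q.sum(),np.round(r[0]),np.round(r[1]),round(r[2],2))
E
```

```text
scene 284 [695.  92.] [ 49. 332.] 9.28 [[644.0, 252.0], [698.0, -76.0], [746.0, -68.0], [693.0, 260.0]] [ 15. 164.  67.]
scene 1864 [508. -60.] [ 80. 300.] 7.65 [[448.0, 83.0], [488.0, -214.0], [567.0, -203.0], [527.0, 94.0]] [ 16. 188. 142.]
 rail yaw 7.440101816529709 x@y=.082 0.7130199782568943 [-0.00872808  0.01157842] 407
 post [0.695 0.242 0.055] [0.707 0.256 0.063] [0.687 0.233 0.046] 40
 post [0.586 0.177 0.054] [0.601 0.187 0.064] [0.577 0.169 0.045] 50
 post [ 0.734 -0.084  0.055] [ 0.747 -0.068  0.063] [ 0.725 -0.094  0.047] 56
 post [ 0.541 -0.039  0.063] [ 0.544 -0.026  0.066] [ 0.54  -0.052  0.056] 17
 rack 890 [656.  69.] [143. 376.] 7.68
side 1349 [508. -53.] [ 84. 310.] 7.58 [[446.0, 96.0], [487.0, -212.0], [570.0, -201.0], [529.0, 107.0]] [ 12. 165. 154.]
 rail yaw 6.988022751408392 x@y=.082 0.710652378997725 [-0.00895282  0.01200988] 480
 post [ 0.731 -0.076  0.055] [ 0.746 -0.063  0.068] [ 0.722 -0.088  0.045] 53
 post [0.69  0.25  0.055] [0.703 0.258 0.066] [0.681 0.237 0.045] 78
 post [0.582 0.185 0.055] [0.594 0.194 0.066] [0.573 0.17  0.045] 78
 rack 1224 [654.  80.] [143. 384.] 7.35
```

```bash
cat >> h.py <<'E'
O=np.array([702.,81.]);YR=7.3
_c,_s=np.cos(np.radians(YR)),np.sin(np.radians(YR));RR=np.array([[_c,-_s],[_s,_c]])
def w2r(p): return (np.asarray(p)-O)@RR
def r2w(p): return O+RR@np.asarray(p)
def hand():
    s=state();p=s["eef_pos"]*1000
    return w2r(p[:2]),p[2],s["ee_rot"][2]-YR,s
def look(name=None,show=True):
    """board pose in the rack frame from both cameras, and the hand"""
    out=[]
    for n in("scene","side"):
        c=cam(n);W=pts(c);m,hsv=board(c,W);P=plane(c,.018)
        R=(P*1000-O)@RR
        m&=~((R[...,0]>4)|(abs(R[...,1])>171)&(R[...,0]>-70)|(R[...,1]>99)&(R[...,0]<-92))
        q=[k for k in comp(m,60)]
        if not q: print(n,"none");continue
        q=np.any(q,0); r=cv2.minAreaRect(R[q].astype(np.float32)); B=cv2.boxPoints(r)
        a=r[2] if r[1][1]>r[1][0] else r[2]-90
        if a>45:a-=90
        print(n,q.sum(),"ctr",np.round(r[0],1),"size",np.round(sorted(r[1])),"yaw",round(a,2),B.round().tolist())
        if name: cv2.imwrite(f"pics/{name}_{n}.png",c["image"])
    h=hand();print("hand rack",h[0].round(1),"z",round(h[1],1),"yaw",round(h[2],2),"F",h[3]["ft_force"].round(1),"t",round(h[3]["clock"],2))
E
python3 -c "
from h import *
look()"
```

```text
scene 1864 ctr [-210.4 -115.4] size [ 81. 299.] yaw -0.36 [[-252.0, -265.0], [-171.0, -265.0], [-169.0, 34.0], [-250.0, 34.0]]
side 1335 ctr [-209.5 -107.3] size [ 85. 312.] yaw 0.32 [[-253.0, 48.0], [-251.0, -263.0], [-166.0, -263.0], [-168.0, 49.0]]
hand rack [-37.2 -76.9] z 231.0 yaw 82.7 F [0.1 0.1 0. ] t 0.3
```

Emit:
play_rows(dp=[[-0.0045,-0.03,0],[-0.0045,-0.03,0],[-0.0045,-0.03,0],[-0.0045,-0.03,0],[-0.0045,-0.03,0],[-0.0045,-0.03,0],[-0.0045,-0.03,0],[-0.0045,-0.03,0],[0,0,0],[0,0,0]], roll=[0,0,0,0,0,0,0,0,0,0], claw=0.6)

```text
clock: 1.55
eef_pos: [0.4354, -0.036, 0.2315]
ee_rot: [180.0, 0.0, 90.0]
ft_force: [0.7, 1.3, 0.2]
width: 0.395
finger_force: 0.0
```

Emit:
play_rows(dp=[[0,0,0.015],[0,0,0.015],[0,0,0.015],[0,0,0.015],[0,0,0.015],[0,0,0.015],[0,0,0.015],[0,0,0.015],[0,0,0],[0,0,0]], roll=[10.3,10.3,10.3,10.3,10.3,10.3,10.3,10.3,0,0])

```text
clock: 2.8
eef_pos: [0.4355, -0.0359, 0.1118]
ee_rot: [-180.0, -0.0, 7.9]
ft_force: [0.0, 1.1, -0.2]
width: 0.398
finger_force: 0.0
```

Emit:
play_rows(dp=[[0,0,0.025],[0,0,0.025],[0,0,0.025],[0,0,0.02],[0,0,0.01],[0,0,0],[0,0,0]], roll=[0,0,0,0,0,0,0])

```text
clock: 3.68
eef_pos: [0.4356, -0.0361, 0.0073]
ee_rot: [180.0, -0.1, 7.6]
ft_force: [-0.6, -0.0, -0.8]
width: 0.4
finger_force: 0.0
```

```bash
python3 -c "
from h import *
look('a')
im=cv2.imread('pics/a_scene.png');im2=cv2.imread('pics/a_side.png')
cv2.imwrite('pics/a.png',np.hstack([cv2.resize(im[150:330,180:380],(400,360)),cv2.resize(im2[130:310,260:460],(400,360))]))"
```

```text
scene 1208 ctr [-211.2 -180.7] size [ 82. 169.] yaw -1.13 [[-254.0, -264.0], [-172.0, -266.0], [-169.0, -97.0], [-251.0, -96.0]]
side 1058 ctr [-93.4 -60.3] size [313. 327.] yaw -68.4 [[-303.0, 25.0], [-188.0, -266.0], [116.0, -145.0], [1.0, 145.0]]
hand rack [-279.2  -82.3] z 7.2 yaw 0.32 F [ 0.5  0.2 -0. ] t 3.77
```

View pics/a.png

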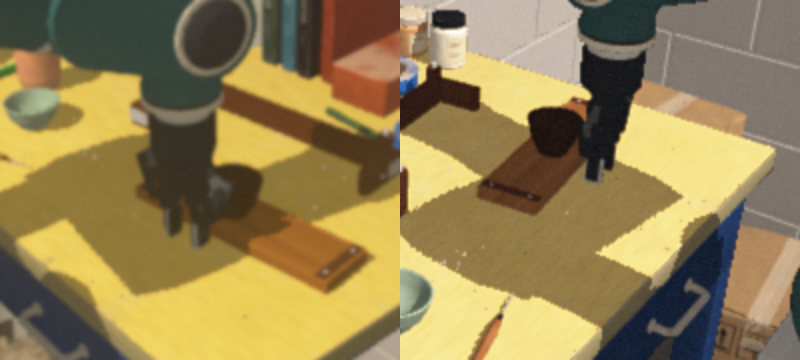

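The crop shows the two finger tips low in front of the board's front edge at about (190,240) left and (595,172) right, clear of the bowl. Now I'll start the turning push.

Emit:
play_rows(dp=[[0.006,0,0],[0.006,0,0],[0.006,0,0],[0.0079,-0.0015,0],[0.0079,-0.0015,0],[0.0079,-0.0015,0],[0.0079,-0.0015,0],[0.0079,-0.0015,0],[0.0079,-0.0015,0],[0,0,0]], roll=[0,0,0,1.67,1.67,1.67,1.67,1.67,1.67,0])

```text
clock: 5.03
eef_pos: [0.5002, -0.0217, 0.0063]
ee_rot: [-180.0, -0.0, -2.4]
ft_force: [1.1, 0.4, -0.6]
width: 0.401
finger_force: 0.0
```

```bash
python3 -c "
from h import *
look('b')
"
```

```text
scene 1121 ctr [-181.9 -179. ] size [ 79. 177.] yaw -10.81 [[-237.0, -258.0], [-160.0, -273.0], [-127.0, -100.0], [-204.0, -85.0]]
side 1011 ctr [-101.6  -58.5] size [203. 436.] yaw -10.04 [[-239.0, -255.0], [-40.0, -291.0], [36.0, 138.0], [-163.0, 174.0]]
hand rack [-213.8  -76.3] z 6.3 yaw -9.7 F [-0.5 -0.   1. ] t 5.12
```

Emit:
play_rows(dp=[[0.0079,-0.0015,0],[0.0079,-0.0015,0],[0.0079,-0.0015,0],[0.0079,-0.0015,0],[0.0079,-0.0015,0],[0.0079,-0.0015,0],[0,0,0],[-0.02,0,0],[-0.02,0,0],[0,0,0]], roll=[1.67,1.67,1.67,1.67,1.67,1.67,0,0,0,0])

```text
clock: 6.38
eef_pos: [0.508, -0.0096, 0.0063]
ee_rot: [-180.0, -0.0, -12.4]
ft_force: [0.6, -0.3, -0.5]
width: 0.402
finger_force: 0.0
```

Emit:
play_rows(dp=[[0,0,-0.03],[0,0,-0.03],[0,0,-0.03],[0,0,-0.03],[0,0.04,0],[0,0.04,0],[0,0.04,0],[0,0.04,0],[0,0.04,0],[0,0,0]], roll=[0,0,0,0,0,0,0,0,0,0])

```text
clock: 7.62
eef_pos: [0.4654, -0.2074, 0.1264]
ee_rot: [180.0, -0.0, -12.6]
ft_force: [0.3, 0.2, 0.2]
width: 0.4
finger_force: 0.0
```

```bash
python3 -c "
from h import *
look('c')
"
```

```text
scene 1317 ctr [-131.4 -128.7] size [ 79. 299.] yaw -19.59 [[-219.0, -256.0], [-144.0, -283.0], [-44.0, -1.0], [-119.0, 25.0]]
side 1544 ctr [-65.2 -69.8] size [178. 448.] yaw -19.22 [[-223.0, -252.0], [-55.0, -311.0], [92.0, 112.0], [-75.0, 171.0]]
hand rack [-270.6 -254.1] z 126.4 yaw -19.79 F [-0.2 -0.2  0.2] t 7.72
```

View pics/c_side.png

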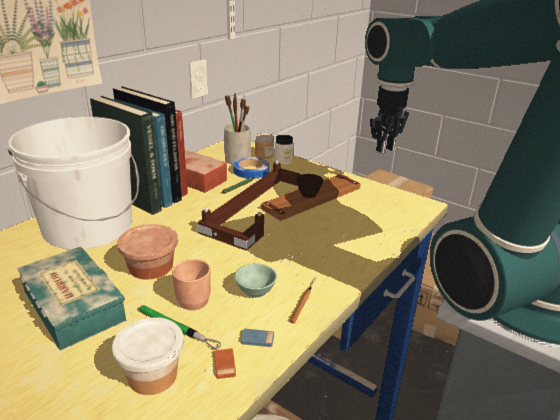

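The side view shows the board's left end angled into the mouth, with its tip near (265,208), and the bowl standing at (310,185). The board is at a rack-frame yaw of -19.6° and the post is clear. Next I move to the right end face.

Emit:
play_rows(dp=[[0.0447,0.0059,0],[0.0446,0.0059,0],[0,0,0],[0,0,0],[0,0,0],[0,0,0],[0,0,0],[0,0,0],[0,0,0],[0,0,0]], roll=[0,0,-10.3,-10.3,-10.3,-10.3,-10.3,-10.3,-10.3,-10.3])

```text
clock: 8.98
eef_pos: [0.5508, -0.2347, 0.1263]
ee_rot: [180.0, -0.0, 70.4]
ft_force: [0.4, -0.7, 0.4]
width: 0.398
finger_force: 0.0
```

Emit:
play_rows(dp=[[0,0,0.03],[0,0,0.03],[0,0,0.03],[0,0,0.02],[0,0,0.01],[0,0,0],[0,0,0]], roll=[-7.9,0,0,0,0,0,0])

```text
clock: 9.85
eef_pos: [0.5507, -0.236, 0.0074]
ee_rot: [179.9, 0.0, 77.9]
ft_force: [-0.4, 0.4, 0.1]
width: 0.399
finger_force: 0.0
```

```bash
python3 -c "
from h import *
look('d')
"
```

```text
scene 766 ctr [-131.2 -130. ] size [ 77. 295.] yaw -20.59 [[-219.0, -255.0], [-147.0, -282.0], [-43.0, -5.0], [-115.0, 22.0]]
side 1369 ctr [-129.8 -121.5] size [ 90. 308.] yaw -19.66 [[-224.0, -251.0], [-139.0, -282.0], [-36.0, 8.0], [-120.0, 38.0]]
hand rack [-190.4 -295.2] z 7.3 yaw 70.56 F [0.2 0.5 0.7] t 9.95
```

Emit:
play_rows(dp=[[0.008,0,0],[0.008,0,0],[0.007,0.0006,0],[0.007,0.0006,0],[0.007,0.0006,0],[0.007,0.0006,0],[0.007,0.0006,0],[0.007,0.0006,0],[0.007,0.0006,0],[0,0,0]], roll=[0,0,0,0,0,0,0,0,0,0])

```text
clock: 11.2
eef_pos: [0.568, -0.1724, 0.0062]
ee_rot: [-180.0, -0.0, 77.9]
ft_force: [-0.1, -0.3, 1.5]
width: 0.399
finger_force: 0.0
```

```bash
python3 -c "
from h import *
look('e')
"
```

```text
scene 461 ctr [-113.9  -87.2] size [ 77. 295.] yaw -20.01 [[-200.0, -212.0], [-128.0, -239.0], [-27.0, 38.0], [-100.0, 64.0]]
side 1376 ctr [-113.1  -82.1] size [ 89. 308.] yaw -19.37 [[-206.0, -213.0], [-122.0, -242.0], [-20.0, 49.0], [-104.0, 78.0]]
hand rack [-165.3 -234.7] z 6.1 yaw 70.57 F [ 0.2 -1.  -0.5] t 11.3
```

Emit:
play_rows(dp=[[0.007,0.0004,0],[0.007,0.0004,0],[0.007,0.0004,0],[0.007,0.0004,0],[0.007,0.0004,0],[0.007,0.0004,0],[0.007,0.0004,0],[0,0,0]], roll=[0,0,0,0,0,0,0,0])

```text
clock: 12.3
eef_pos: [0.5812, -0.1253, 0.0064]
ee_rot: [180.0, -0.0, 77.9]
ft_force: [-0.4, -0.1, -0.4]
width: 0.404
finger_force: 0.0
```

```bash
python3 -c "
from h import *
look('f')
im=cv2.imread('pics/f_scene.png');im2=cv2.imread('pics/f_side.png')
cv2.imwrite('pics/f.png',np.hstack([cv2.resize(im[150:330,200:400],(400,360)),cv2.resize(im2[120:300,190:390],(400,360))]))"
```

```text
scene 309 ctr [-79.3  -1.2] size [ 82. 240.] yaw -23.57 [[-165.0, -95.0], [-90.0, -128.0], [6.0, 93.0], [-69.0, 125.0]]
side 1400 ctr [-93.5 -34. ] size [ 91. 308.] yaw -19.64 [[-188.0, -164.0], [-103.0, -194.0], [1.0, 96.0], [-85.0, 126.0]]
hand rack [-146.2 -189.7] z 6.4 yaw 70.57 F [-1.   0.  -0.7] t 12.4
```

View pics/f.png

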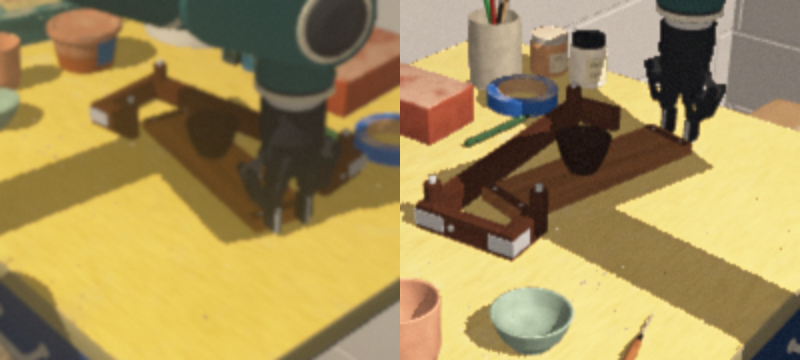

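The board's left end is now inside the bay past the post, which stands at about (537,210) in the right crop. Hand and board stay aligned, and the bowl is in place. Next I ease in while reducing the angle.

Emit:
play_rows(dp=[[0.0058,0.003,0],[0.0058,0.003,0],[0.0058,0.003,0],[0.0058,0.003,0],[0,0,0]], roll=[-0.8,-0.8,-0.8,-0.8,0])

```text
clock: 13.02
eef_pos: [0.5974, -0.1047, 0.0062]
ee_rot: [-180.0, -0.0, 81.1]
ft_force: [-0.4, -0.0, -0.1]
width: 0.403
finger_force: 0.0
```

```bash
python3 -c "
from h import *
look('g')
"
```

```text
scene 403 ctr [-76.   17.2] size [ 85. 261.] yaw -22.18 [[-165.0, -88.0], [-86.0, -120.0], [13.0, 122.0], [-66.0, 154.0]]
side 1379 ctr [-83.  -13.4] size [ 89. 308.] yaw -16.52 [[-170.0, -148.0], [-84.0, -174.0], [4.0, 122.0], [-82.0, 147.0]]
hand rack [-127.7 -171.2] z 6.2 yaw 73.77 F [-1.8  0.6  0.1] t 13.12
```

Emit:
play_rows(dp=[[0.0058,0.0028,0],[0.0058,0.0028,0],[0.0058,0.0028,0],[0.0058,0.0028,0],[0,0,0]], roll=[-0.8,-0.8,-0.8,-0.8,0])

```text
clock: 13.75
eef_pos: [0.6116, -0.0833, 0.0063]
ee_rot: [180.0, -0.0, 84.3]
ft_force: [0.1, -0.2, -0.6]
width: 0.401
finger_force: 0.0
```

```bash
python3 -c "
from h import *
look('i')
"
```

```text
scene 447 ctr [-69.5  39.3] size [ 85. 249.] yaw -18.2 [[-149.0, -66.0], [-68.0, -92.0], [10.0, 144.0], [-71.0, 171.0]]
side 1360 ctr [-73.8   5.8] size [ 91. 305.] yaw -14.09 [[-155.0, -131.0], [-67.0, -153.0], [8.0, 143.0], [-81.0, 165.0]]
hand rack [-110.8 -151.8] z 6.3 yaw 76.97 F [ 0.2  0.  -0. ] t 13.85
```

Emit:
play_rows(dp=[[-0.0125,0,0],[-0.0125,0,0],[0,0,-0.03],[0,0,-0.03],[0,0,-0.03],[0,0,-0.03],[0.0296,-0.0224,0],[0.0296,-0.0224,0],[0.0296,-0.0223,0],[0,0,0]], roll=[0,0,0,0,0,0,0,0,0,0])

```text
clock: 15.1
eef_pos: [0.5502, -0.013, 0.1266]
ee_rot: [180.0, -0.0, 84.3]
ft_force: [-0.5, -0.7, 0.5]
width: 0.401
finger_force: 0.0
```

Emit:
play_rows(dp=[[0,0,0],[0,0,0],[0,0,0],[0,0,0],[0,0,0],[0,0,0],[0,0,0],[0,0,0],[0,0,0],[0,0,0]], roll=[10.1,10.1,10.1,10.1,10.1,10.1,10.1,10.1,9.9,0])

```text
clock: 16.35
eef_pos: [0.5512, -0.0147, 0.1263]
ee_rot: [180.0, -0.0, -6.4]
ft_force: [0.5, -0.7, -0.2]
width: 0.403
finger_force: 0.0
```

```bash
python3 -c "
from h import *
look('j')
"
```

```text
scene 1090 ctr [-70.8  16.3] size [ 85. 334.] yaw -15.39 [[-156.0, -133.0], [-74.0, -156.0], [15.0, 166.0], [-68.0, 189.0]]
side 1394 ctr [-63.4   3.6] size [114. 304.] yaw -13.24 [[-154.0, -131.0], [-43.0, -157.0], [27.0, 138.0], [-84.0, 164.0]]
hand rack [-161.7  -75.4] z 126.3 yaw -13.54 F [-0.3  0.2 -0.3] t 16.45
```

Emit:
play_rows(dp=[[0,0,0.03],[0,0,0.03],[0,0,0.03],[0,0,0.02],[0,0,0.01],[0,0,0],[0,0,0]], roll=[0,0,0,0,0,0,0])

```text
clock: 17.32
eef_pos: [0.5516, -0.0137, 0.0073]
ee_rot: [-180.0, -0.1, -6.4]
ft_force: [0.4, -0.1, 0.0]
width: 0.401
finger_force: 0.0
```

Emit:
play_rows(dp=[[0.007,0,0],[0.007,0,0],[0.0051,0.001,0],[0.0051,0.001,0],[0.0051,0.001,0],[0.0051,0.001,0],[0.0051,0.001,0],[0.0051,0.001,0],[0,0,0]], roll=[0,0,-1.2,-1.2,-1.2,-1.2,-1.2,-1.2,0])

```text
clock: 18.45
eef_pos: [0.5955, -0.0231, 0.0063]
ee_rot: [-180.0, -0.0, 0.8]
ft_force: [-0.5, -1.0, 0.0]
width: 0.402
finger_force: 0.0
```

```bash
python3 -c "
from h import *
look('k')
im=cv2.imread('pics/k_scene.png');im2=cv2.imread('pics/k_side.png')
cv2.imwrite('pics/k.png',np.hstack([cv2.resize(im[150:330,200:400],(400,360)),cv2.resize(im2[120:300,190:390],(400,360))]))"
```

```text
scene 554 ctr [-60.3   1.8] size [ 87. 306.] yaw -9.09 [[-127.0, -143.0], [-42.0, -156.0], [7.0, 146.0], [-79.0, 160.0]]
side 1118 ctr [-60.3   3.3] size [ 94. 296.] yaw -7.55 [[-126.0, -137.0], [-33.0, -150.0], [6.0, 144.0], [-87.0, 156.0]]
hand rack [-119.2  -89.6] z 6.2 yaw -6.55 F [ 0.3 -0.1  0.5] t 18.55
```

View pics/k.png

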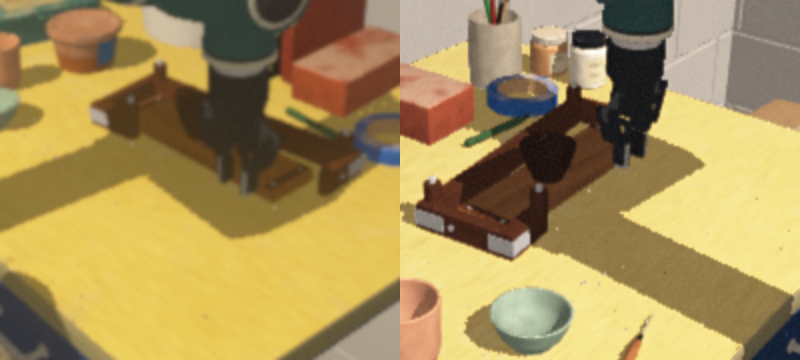

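The right crop shows the left end tucked behind the post at (537,205). In the left crop the right end clears the right cheek with a gap near (315,180), and the bowl is standing. Continuing the swing.

Emit:
play_rows(dp=[[0.0045,0.0008,0],[0.0045,0.0008,0],[0.0045,0.0008,0],[0.0045,0.0008,0],[0.0045,0.0008,0],[0,0,0]], roll=[-1.1,-1.1,-1.1,-1.1,-1.1,0])

```text
clock: 19.3
eef_pos: [0.6181, -0.0259, 0.0063]
ee_rot: [-180.0, -0.0, 6.3]
ft_force: [0.5, -0.2, 0.1]
width: 0.4
finger_force: 0.0
```

```bash
python3 -c "
from h import *
look('l')
"
```

```text
scene 630 ctr [-44.1   7.7] size [ 95. 325.] yaw 0.03 [[-92.0, 170.0], [-92.0, -155.0], [4.0, -155.0], [3.0, 170.0]]
side 1092 ctr [-48.1  -1.2] size [ 86. 294.] yaw 1.05 [[-94.0, 145.0], [-88.0, -149.0], [-2.0, -147.0], [-8.0, 147.0]]
hand rack [-97.1 -95.3] z 6.3 yaw -1.05 F [-0.5  0.4  0.6] t 19.4
```

Emit:
play_rows(dp=[[0.002,0,0],[0.002,0,0],[0.002,0,0],[0,0,0]], roll=[-0.5,-0.5,0,0])

```text
clock: 19.9
eef_pos: [0.6235, -0.0251, 0.0062]
ee_rot: [-180.0, 0.1, 7.3]
ft_force: [-4.3, 1.1, 1.4]
width: 0.399
finger_force: 2.2
```

Emit:
play_rows(dp=[[0.002,0,0],[0.001,0,0],[0,0,0]], roll=[0,0,0])

```text
clock: 20.27
eef_pos: [0.6246, -0.0242, 0.006]
ee_rot: [-179.9, 0.3, 7.3]
ft_force: [-23.9, 3.2, 13.3]
width: 0.404
finger_force: 11.5
```

```bash
python3 -c "
from h import *
look('m')
"
```

```text
scene 567 ctr [-41.7   7.7] size [ 90. 325.] yaw 0.01 [[-87.0, 170.0], [-87.0, -155.0], [4.0, -155.0], [3.0, 170.0]]
side 1133 ctr [-42.2  -0.6] size [ 91. 293.] yaw -0.03 [[-88.0, -147.0], [3.0, -147.0], [3.0, 146.0], [-88.0, 146.0]]
hand rack [-90.2 -94.5] z 6.0 yaw -0.01 F [-24.1   3.8  13. ] t 20.38
```

Emit:
play_rows(dp=[[-0.008,0,0],[-0.012,0,0],[0,-0.035,0],[0,-0.035,0],[0,-0.035,0],[0,-0.035,0],[0.008,0,0],[0.008,0,0],[0,0,0]], roll=[0,0,0,0,0,0,0,0,0])

```text
clock: 21.5
eef_pos: [0.6055, 0.1128, 0.0062]
ee_rot: [180.0, -0.0, 7.2]
ft_force: [0.2, -0.5, -0.1]
width: 0.397
finger_force: 0.0
```

Emit:
play_rows(dp=[[0.002,0,0],[0.001,0,0],[0,0,0],[0,0,0]], roll=[0,0,0,0])

```text
clock: 22.0
eef_pos: [0.6079, 0.1139, 0.0063]
ee_rot: [180.0, 0.0, 7.3]
ft_force: [-0.9, -0.4, -1.0]
width: 0.4
finger_force: 0.5
```

```bash
python3 -c "
from h import *
look('n')
"
```

```text
scene 754 ctr [-39.8 -65.3] size [ 87. 178.] yaw -0.4 [[-84.0, -154.0], [3.0, -155.0], [4.0, 24.0], [-83.0, 24.0]]
side 825 ctr [-39.4  -1. ] size [ 85. 295.] yaw -2.05 [[-87.0, -147.0], [-2.0, -150.0], [8.0, 145.0], [-76.0, 148.0]]
hand rack [-89.1  44.6] z 6.3 yaw -0.04 F [-1.7 -1.4 -1.1] t 22.1
```

Just making contact here, so I'll press a little further, then do a final centred press near the middle.

Emit:
play_rows(dp=[[0.001,0,0],[0.001,0,0],[0,0,0]], roll=[0,0,0])

```text
clock: 22.48
eef_pos: [0.6087, 0.1141, 0.0062]
ee_rot: [-180.0, 0.2, 7.3]
ft_force: [-15.2, -1.9, 7.6]
width: 0.399
finger_force: 7.6
```

Emit:
play_rows(dp=[[-0.008,0,0],[-0.02,0,0],[-0.025,0,0],[0,0,-0.04],[0,0,-0.05],[0,0,-0.06],[-0.06,0,-0.05],[-0.04,0,-0.03],[0,0,0],[0,0,0]], roll=[0,0,0,0,0,0,0,0,0,0])

```text
clock: 23.72
eef_pos: [0.4702, 0.0965, 0.2259]
ee_rot: [-180.0, -0.0, 7.3]
ft_force: [-0.4, -0.3, -0.5]
width: 0.399
finger_force: 0.0
```

```bash
python3 -c "
from h import *
look('o')
im=cv2.imread('pics/o_scene.png');im2=cv2.imread('pics/o_side.png')
cv2.imwrite('pics/o.png',np.hstack([cv2.resize(im[170:290,220:400],(400,267),interpolation=2),cv2.resize(im2[150:270,190:370],(400,267),interpolation=2)]))"
```

```text
scene 1227 ctr [-39.    2.4] size [ 87. 308.] yaw -0.4 [[-83.0, -151.0], [3.0, -152.0], [5.0, 156.0], [-81.0, 157.0]]
side 1352 ctr [-40.5 -12.5] size [ 89. 317.] yaw 0.05 [[-85.0, 146.0], [-85.0, -171.0], [4.0, -171.0], [4.0, 146.0]]
hand rack [-227.8   44.7] z 225.1 yaw -0.04 F [0.8 0.5 0.2] t 23.82
```

View pics/o.png

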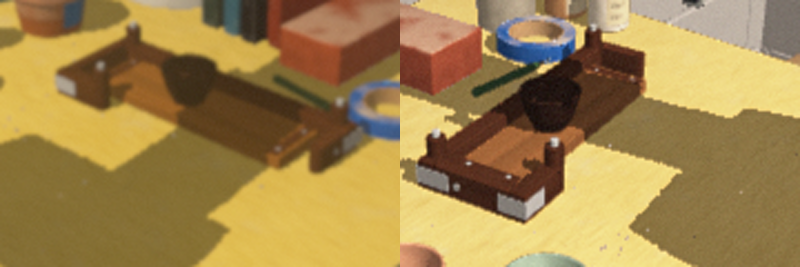

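The final crops show the board inside the bay with its back edge against the rail and its left end behind the post. The bowl stands near its middle at (190,80) left and (550,105) right, and the arm is clear. Both presses reached a hard stop, and the measured yaw is within 0.4°. Handing in.

```bash
python3 -c "
from h import *
print(sign_off())"
```

```text
the job is handed in; nothing more can be done
None
```

The board is in the bay with its back edge flush against the back rail and its left end tucked behind the post; the bowl is still standing on it, nothing else was touched, the arm is clear, and the job was handed in at about 24 s.

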